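# Set the dial lid to its largest opening and tip the last mints into the dish

### The job

Turn the dial on the lid of the clear jar that hangs in the steel yoke until the dial's largest opening lies over the pouring lip. Then tip the jar forward, away from you, right over in its yoke, so that the last two mints roll out into the white dish in front of it. Leave the jar tipped and the mints lying in the dish.

Things in the scene. Friction and masses are not known exactly. Their poses are not given: they have to be found in the camera images.
- stand: Fixed steel yoke: base plate 90x130 mm, uprights at y +-49 mm, 137 mm high. Origin on the counter below the jar's axis, z up, +x forward: the way the jar tips. Between the uprights a clear round jar, 73 mm across, pivots about the stand's y axis at z 125 mm. Upright, its bottom is at z 70 and its lid (76 mm across) at z 180 to 184 mm, with a window and a small pouring lip at the +x edge.
- grip (a point): Centre of the black bar by which the dial is turned, on the jar's axis, at z 204 mm. The bar is 12 mm thick, 44 mm long and 29 mm high (z 189.5 to 218.5 mm); this point's x axis lies across the bar, towards the dial's largest opening, y along the bar. The dial is a flat disc 76 mm across on top of the lid, at z 184 to 189.5 mm.
- dial (a joint): Dial angle in rad, counterclockwise from above. The largest opening (a wedge-shaped notch in the dial's rim, about 45 mm wide) lies at the angle value - 1.4 from the stand's +x axis: at 1.4 it is over the lip; at 0.55 a 9 mm hole is there, at 0 three 3 mm holes, too small for mints. Grip the bar with fingers closing across it. Stops at -0.1, 1.48; stiff (0.03 N m), stays where left.
- jar (a joint): Tilt of the jar in rad: 0 upright (a stop; it cannot lean back), growing as the lid moves to the stand's +x, 2.1 tipped right over, lip low (a stop). It is top-heavy on a slightly stiff pivot: upright it stays; pushed forward at the lid past about 0.5 rad (30 mm at the lid) it swings over to the stop by itself in about 2 s.
- dish: Loose white round dish, 118 mm across, 34 mm high, origin at the centre of its underside. It already stands where the mints fall, about 85 mm forward of the stand's origin; leave it there.
- mint_1: Hard round white mint, 12 mm across, origin at its centre; at first on the floor of the jar.
- mint_2: The second mint, the same as the first.
Things that resemble listed ones, but are neither listed nor needed, are in the scene too. What is shaped like the dish but blue or red is not meant.

How it is judged:
By the outcome, as a careful person would: the job done as asked, in the order asked, and still so for the second after the job is handed in, with the robot touching nothing.
It also fails if it takes over 51 s, if anything falls off the work surface, if the arm or the gripper's body presses on something with over 40 N, if the wrist force passes 120 N, or if a joint passes its speed limit or range.

### The arm

A 7-joint arm with a two-finger parallel gripper is mounted at the origin on a cart in front of the work surface, level with it; the furniture and walls round the work are solid. World frame = base frame: x ahead of the robot, y to its left, z up, the work surface at z = 0. Lengths are in m, angles in rad, forces in N, time in s.
With the tool pointing down it reaches from about 0.425 to 0.875 m from the base axis. Payload 8.4 kg.
Tool frame: the origin (TCP) lies at the very end of the fingers, on their centre line; the grasp point (between the pads) lies 19 mm behind it; z points along the fingers, y is the line along which they close (so a half turn about z gives the same grasp; the last joint's range is limited). The gripper opens to 87 mm and grips with 3 to 60 N. Pads are 19 mm wide; open, the fingers measure 117 mm over their backs; the gripper's body (75 mm by 190 mm) begins 51 mm behind the grasp point.
Start: joints at [-1.221, 0.333, 0.04, 1.465, -0.013, 1.343, -0.059], TCP at [0.282, 0.586, 0.223] pointing down, gripper open.
Joint ranges: [-2.58, 2.58], [-0.38, 2.09], [-1.3, 1.39], [0.25, 2.4], [-1.5, 4.64], [0.08, 2.09], [-2.65, 2.65]. Speed limits (rad/s): [2.22, 2.22, 2.79, 2.79, 3.14, 3.14, 3.14].

### API

Orientations are given as a unit quaternion [w, x, y, z].
In Python, from plant import ctrl, jaws, solver, optics gives the robot as it stands. The module is installed in compiled form; this text tells all that it offers. Calls block until the motion is done:
- ctrl.movep(position, orientation): joint-space move of the TCP to a pose.
- ctrl.servo_line(position, rate=0.15, ori=None): straight line of the TCP; ori=None keeps the orientation; rate is the mean speed in m/s.
- ctrl.movej(angles): joint-space move.
- jaws.gripper_to(opening, grasp_force=None): finger opening in m; grasp_force is the grip in N (None keeps the last); returns when the fingers have stopped.
- ctrl.dwell(seconds).
- solver.inverse_kinematics(position, orientation): joint angles nearest the present ones, or None.
- ctrl.observe(): the state.
- optics.read_camera(name): name is "side" or "top"; returns a dict with "image" (400x640x3 uint8, red, green, blue), "fx", "fy", "cx", "cy" (pixels), "eye" and "rotation" of the camera in the world. Camera axes: x right, y up, looking along -z (the intrinsics and any distortion apply to the point x, -y, -z); pixel columns grow to the right and rows downward; lengths in m; the calibration is good to about 2 mm. A picture is of the moment at which its call begins. There is no depth.
A pose or a line that the arm cannot do raises ctrl.PlanningError and nothing moves.
- ctrl.finish_job(): hands the job in; it is judged then, once.
The state is a dict: "t": time; "joint_pos": joint angles; "joint_vel": joint speeds; "effort": joint torques, N m; "tool_pos": TCP position; "orientation": TCP orientation; "wrist_force": force on the tool from outside, world axes, zero at the start; "torque": the same for the moment, N m; "finger_gap": finger opening in m; "gripper_force": force on a finger pad.
Only numpy, scipy, OpenCV 4.12 (cv2) and the standard library are available. Lean on these libraries where they do the work, as an engineer would, in place of code of your own. Each camera call takes 0.05 s, during which the arm holds its last target. There are 200 camera calls.

## Working session

There is one attempt and no reset: what is moved stays moved. The work goes in short steps, each a Python script; the robot and the scene stay as the last script left them, time stands still between calls to the robot, and variables do not carry over. Pictures are saved under pics/ and viewed, at most 10 in all, crops included, and the job is handed in when it is done.

```bash
mkdir -p pics; python3 - <<'E'
from plant import ctrl, jaws, solver, optics
import cv2
for n in("top","side"):
    d=optics.read_camera(n); cv2.imwrite(f"pics/{n}0.png",d["image"][:,:,::-1])
    print(n,{k:(v.round(4).tolist() if hasattr(v,'round') and hasattr(v,'tolist') else v) for k,v in d.items() if k!="image"})
s=ctrl.observe();print(s["t"],s["tool_pos"],s["orientation"])
E
```

```text
top {'fx': 468.05577970372013, 'fy': 468.05577970372013, 'cx': 321.6359003424224, 'cy': 200.7484059285797, 'eye': [0.4284, -0.0409, 1.0034], 'rotation': [0.7145, 0.0365, -0.0397, -0.6975]}
side {'fx': 458.6744049252878, 'fy': 458.6744049252878, 'cx': 321.91662167851075, 'cy': 190.76757467206403, 'eye': [0.4311, 0.7615, 0.4579], 'rotation': [-0.0732, -0.0406, 0.5647, 0.8211]}
0.1 [0.28187585 0.58523185 0.22176526] [-1.16437967e-04  2.22541626e-01  9.74922928e-01 -7.03689412e-04]
```

View pics/top0.png

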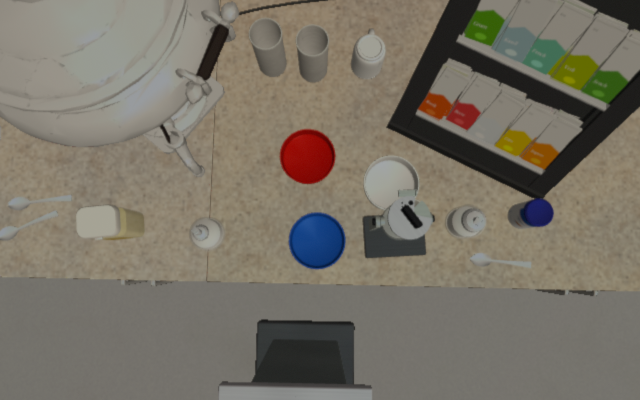

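View pics/side0.png

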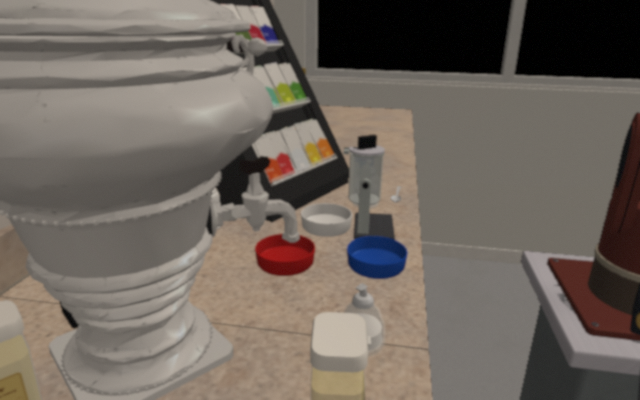

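```bash
cat > h.py <<'E'
import numpy as np, cv2
from scipy.spatial.transform import Rotation as R
from plant import ctrl, jaws, solver, optics
def rot(d): 
    q=np.array(d["rotation"]); return R.from_quat(q,scalar_first=True).as_matrix()
def ray(d,u,v,z):
    r=rot(d)@np.array([(u-d["cx"])/d["fx"],-(v-d["cy"])/d["fy"],-1.]); e=np.array(d["eye"])
    return e+r*(z-e[2])/r[2]
def proj(d,p):
    c=rot(d).T@(np.array(p)-d["eye"]); return np.array([d["cx"]-d["fx"]*c[0]/c[2],d["cy"]+d["fy"]*c[1]/c[2]])
def crop(d,x0,y0,x1,y1,name,k=6):
    cv2.imwrite(name,cv2.resize(d["image"][y0:y1,x0:x1,::-1],None,fx=k,fy=k,interpolation=cv2.INTER_CUBIC))
def down(yaw):  # tool z down, tool y (closing) at world angle yaw
    y=np.array([np.cos(yaw),np.sin(yaw),0]);z=np.array([0,0,-1.]);x=np.cross(y,z)
    return R.from_matrix(np.c_[x,y,z]).as_quat(scalar_first=True)
E
python3 - <<'E'
from h import *
d=optics.read_camera("top");s=optics.read_camera("side")
a=cv2.resize(d["image"][140:270,345:455,::-1],None,fx=4,fy=4,interpolation=cv2.INTER_CUBIC)
b=cv2.resize(s["image"][120:250,285:425,::-1],None,fx=4*1,fy=4,interpolation=cv2.INTER_CUBIC)[:,150:510]
cv2.imwrite("pics/c1.png",np.hstack([a,b]))
im=d["image"].astype(int); g=im.max(2)
sub=np.zeros(g.shape,bool); sub[190:245,385:440]=1
for th in(25,40):
    m=((g<th)&sub).astype(np.uint8); n,l,st,ce=cv2.connectedComponentsWithStats(m)
    for i in range(1,n):
        if st[i,4]>15:
            pts=np.argwhere(l==i)[:,::-1].astype(np.float32); r=cv2.minAreaRect(pts); print(th,st[i],ce[i],r)
print("px+x dir",proj(d,[.5,-.2,0]),proj(d,[.6,-.2,0]),proj(d,[.5,-.1,0]), "base px",proj(d,[0,0,0]),proj(d,[.28,.586,.22]))
# dish
for nm,dd,(x0,y0,x1,y1) in(("top",d,(355,150,425,215)),):
    I=dd["image"].astype(int); w=(I.min(2)>170)&((I.max(2)-I.min(2))<25); k=np.zeros(w.shape,bool);k[y0:y1,x0:x1]=1
    m=(w&k).astype(np.uint8); cs,_=cv2.findContours(m,cv2.RETR_EXTERNAL,cv2.CHAIN_APPROX_NONE); c=max(cs,key=cv2.contourArea)
    print(cv2.boundingRect(c),cv2.minEnclosingCircle(c))
E
```

```text
25 [402 206  19  21 150] [410.72666667 216.31333333] ((410.9200744628906, 216.4460906982422), (23.778722763061523, 6.767789363861084), 52.4314079284668)
40 [402 206  20  22 185] [411.35675676 216.54594595] ((411.1731262207031, 216.36538696289062), (24.820737838745117, 7.542698860168457), 52.12501525878906)
px+x dir [393.74589764 219.61483351] [394.07585554 173.65222199] [347.23209604 218.49303268] base px [293.66354674 462.80599968] [-68.83177657 333.93389321]Traceback (most recent call last):
  File "<stdin>", line 17, in <module>
ValueError: max() iterable argument is empty
```

View pics/c1.png

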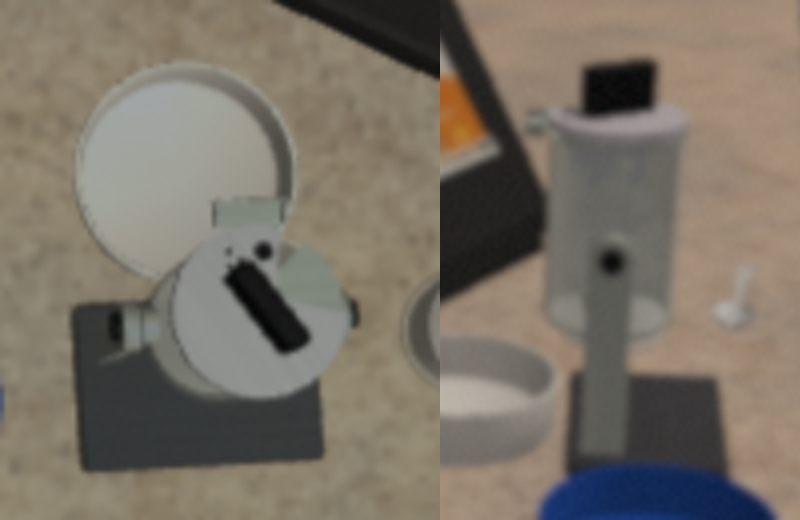

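```bash
python3 - <<'E'
from h import *
d=optics.read_camera("top");s=optics.read_camera("side")
im=d["image"].astype(int)
# plate
m=np.zeros(im.shape[:2],np.uint8); m[205:262,355:432]=((im.max(2)<85))[205:262,355:432]
n,l,st,ce=cv2.connectedComponentsWithStats(m); 
for i in range(1,n):
    if st[i,4]>400:
        c=cv2.boxPoints(cv2.minAreaRect(np.argwhere(l==i)[:,::-1].astype(np.float32))); W=np.array([ray(d,*p,.006) for p in c]); print("plate",W.round(4).tolist(),W.mean(0),[np.linalg.norm(W[i]-W[i-1]).round(4) for i in range(4)])
        for i in range(4): e=W[i]-W[i-1]; print(np.degrees(np.arctan2(e[1],e[0])).round(2))
# bar
m=np.zeros(im.shape[:2],np.uint8); m[203:230,399:424]=(im.max(2)<40)[203:230,399:424]
c=cv2.boxPoints(cv2.minAreaRect(np.argwhere(m)[:,::-1].astype(np.float32))); W=np.array([ray(d,*p,.2185) for p in c]);print("bar",W.mean(0),[np.linalg.norm(W[i]-W[i-1]).round(4) for i in range(4)])
for i in range(4): e=W[i]-W[i-1]; print(np.degrees(np.arctan2(e[1],e[0])).round(2))
# lid/dial disc by bright mask with hough-free ellipse: contour of light region round bar
g=lambda x,y:(345+x/4,140+y/4)
print("notch mid",ray(d,*g(315,275),.187),"hole",ray(d,*g(263,250),.1895))
print("dial L,R,B",ray(d,*g(173,310),.1895),ray(d,*g(350,312),.1875),ray(d,*g(262,398),.1875))
print("dishL,R,T",ray(d,*g(75,165),.034),ray(d,*g(296,165),.034),ray(d,*g(180,61),.034))
# side bar
i2=s["image"].astype(int);m=np.zeros(i2.shape[:2],np.uint8); m[130:150,350:385]=(i2.max(2)<40)[130:150,350:385]
print("side bar bb",cv2.boundingRect(m))
for z in(.2185,.1895):
  for p in W: print(proj(s,[p[0],p[1],z]).round(1),end=' ')
E
```

```text
plate [[0.5057, -0.1332, 0.006], [0.5089, -0.2659, 0.006], [0.4218, -0.2659, 0.006], [0.4187, -0.1345, 0.006]] [ 0.46380554 -0.19987149  0.006     ] [np.float64(0.087), np.float64(0.1327), np.float64(0.0871), np.float64(0.1314)]
0.82
-88.61
180.0
91.36
bar [ 0.49109275 -0.19484945  0.2185    ] [np.float64(0.0411), np.float64(0.019), np.float64(0.0412), np.float64(0.019)]
27.02
-62.18
-153.11
117.66
notch mid [ 0.50700727 -0.22285445  0.187     ] hole [ 0.51719973 -0.19951761  0.1895    ]
dial L,R,B [ 0.48993915 -0.16033572  0.1895    ] [ 0.49108539 -0.23806477  0.1875    ] [ 0.45267418 -0.19968315  0.1875    ]
dishL,R,T [ 0.57651123 -0.13118805  0.034     ] [ 0.57936205 -0.24697717  0.034     ] [ 0.63322659 -0.1857363   0.034     ]
side bar bb (359, 136, 16, 12)
[359.7 137.3] [356.2 135.1] [374. 134.] [377.7 136.1] [359.  150.6] [355.6 148.3] [373.3 147. ] [376.9 149.3]
```

Top view: the white dish is at about (391,183), with red (308,156) and blue (317,240) dishes as decoys. The only jar in a yoke has its bar at (411,216), its notch on the right at (424,209) and its lip at (407,193). The crop confirms it: the dial centre is near (0.4905, -0.199), the stand yaw is about 1°, and the notch is at about -53°, so the dial reads about 0.48.

```bash
python3 - <<'E'
from h import *
for nm,p,yd in(("A",[.22,.42,.34],-52),("B",[.42,.0,.34],-52),("C",[.4905,-.199,.26],-52),("D",[.4905,-.199,.193],-52),("E",[.4905,-.199,.193],1.2),("P",[.42,-.2,.178],1.2)):
    for k in(0,180):
        j=solver.inverse_kinematics(p,down(np.radians(yd+k))); print(nm,k,None if j is None else np.round(j,2))
E
```

```text
A 0 [-1.39 -0.07  0.19  1.69  0.01  1.53 -2.1 ]
A 180 [-1.11 -0.06 -0.07  1.67 -0.    1.53  1.06]
B 0 [-0.85 -0.28  0.6   1.8   0.15  1.57 -1.18]
B 180 [-0.81 -0.27  0.57  1.8   0.14  1.57  1.97]
C 0 [-0.69  0.07  1.06  1.74 -0.07  1.37 -0.52]
C 180 [-0.81  0.09  1.2   1.74 -0.09  1.37  2.64]
D 0 [-0.73  0.17  1.15  1.84 -0.17  1.24 -0.43]
D 180 [ 1.12  0.21 -0.92  1.76  0.17  1.26  2.4 ]
E 0 [-0.75  0.19  1.18  1.84 -0.18  1.24  0.51]
E 180 [-0.78  0.2   1.23  1.84 -0.2   1.24 -2.61]
P 0 [-0.92 -0.19  1.19  2.    0.19  1.22  0.22]
P 180 None
```

```bash
python3 - <<'E'
from h import *
ctrl.movej([-1.2,-.08,0.0,1.69,0,1.53,-2.05])
ctrl.movej([.2,-.1,0.0,1.71,0,1.53,-.7]); s=ctrl.observe(); print(s["t"],s["tool_pos"])
jaws.gripper_to(.04,20)
q=down(np.radians(-52)); ctrl.movep([.4905,-.199,.25],q)
s=ctrl.observe(); print(s["t"],s["tool_pos"],np.round(s["joint_pos"],2),s["wrist_force"])
for nm,p,yd in(("D",[.4905,-.199,.193],-52),("E",[.4905,-.199,.193],1.2),("P",[.42,-.2,.178],1.2)):
    j=solver.inverse_kinematics(p,down(np.radians(yd))); print(nm,None if j is None else np.round(j,2))
a=optics.read_camera("top");b=optics.read_camera("side")
A=cv2.resize(a["image"][150:260,355:465,::-1],None,fx=4,fy=4);B=cv2.resize(b["image"][90:200,320:410,::-1],None,fx=4,fy=4)
cv2.imwrite("pics/c2.png",np.hstack([A,B]))
E
```

```text
4.1667 [ 0.43745564 -0.13290818  0.34015143]
5.75 [ 0.49041573 -0.19874698  0.24985105] [ 0.24  0.07  0.06  1.72 -0.01  1.35 -0.6 ] [-0.98636982  0.86665444  0.28999719]
D [ 0.24  0.11  0.06  1.8  -0.01  1.23 -0.6 ]
E [ 0.28  0.11  0.03  1.8  -0.    1.23  0.33]
P [ 0.3  -0.01  0.05  1.96  0.    1.2   0.37]
```

View pics/c2.png

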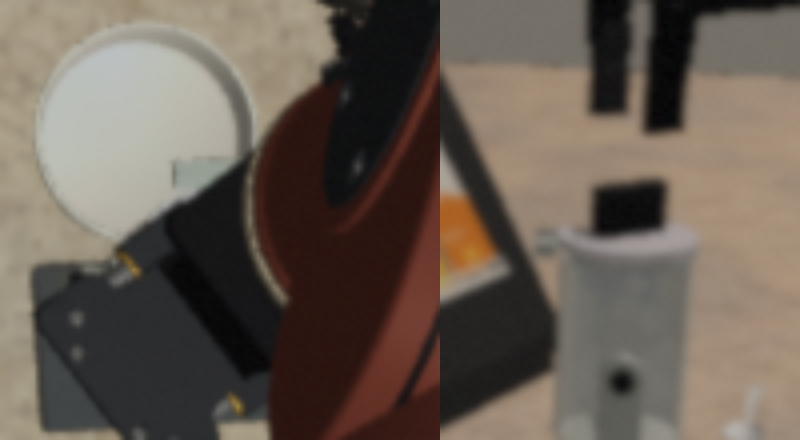

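The tool is centred over the bar: in the side crop the fingers span 590–690 and the bar 592–667. Next I grasp and turn.

```bash
python3 - <<'E'
from h import *
c=[.4905,-.199,.193]
def st(n): s=ctrl.observe(); print(n,round(s["t"],2),s["tool_pos"].round(4),np.round(s["wrist_force"],1),np.round(s["torque"],2),round(s["finger_gap"],4),np.round(s["gripper_force"],1))
ctrl.servo_line(c,.06); st("down")
jaws.gripper_to(0.0,20); st("grip")
for y in(-34,-16,1.2): ctrl.movep(c,down(np.radians(y))); st(y)
jaws.gripper_to(.04); st("open")
ctrl.servo_line([.4905,-.199,.25],.12)
ctrl.servo_line([.41,-.2,.25],.15); st("back")
jaws.gripper_to(0.0,20)
a=optics.read_camera("top");b=optics.read_camera("side")
A=cv2.resize(a["image"][150:260,355:465,::-1],None,fx=4,fy=4);B=cv2.resize(b["image"][90:200,320:410,::-1],None,fx=4,fy=4)
cv2.imwrite("pics/c3.png",np.hstack([A,B]))
E
```

```text
down 6.95 [ 0.4908 -0.1991  0.1934] [ 0.1  0.4 -0.5] [-0.09  0.08  0.01] 0.04 0.0
grip 7.56 [ 0.4911 -0.1998  0.1931] [ 3.2 -3.  -1.9] [-0.81 -0.66 -0.01] 0.0117 20.0
-34 7.96 [ 0.4912 -0.1999  0.1932] [ 3.8 -3.8 -2.7] [-0.88 -0.82  0.  ] 0.0121 20.0
-16 8.36 [ 0.4913 -0.1999  0.1931] [ 5.8 -3.7 -2.8] [-0.97 -0.93  0.02] 0.0121 20.0
1.2 8.75 [ 0.4914 -0.2     0.1932] [ 5.4 -4.5 -3.4] [-0.95 -1.09  0.02] 0.0119 20.0
open 9.53 [ 0.4905 -0.199   0.193 ] [-0.3  0.5  0.6] [-0.02  0.04 -0.02] 0.0399 0.0
back 10.84 [ 0.4105 -0.1998  0.2499] [-0.  -0.4  0.1] [-0.06  0.05 -0.02] 0.0398 0.0
```

View pics/c3.png

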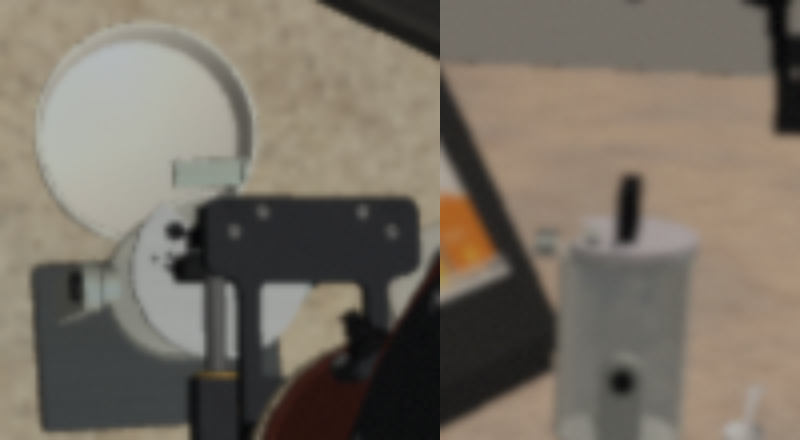

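The dial has turned. In the side view the bar is edge-on at (347,142). In the top view the 9 mm hole has moved to about (399,208), roughly 50° from +x, so the dial reads about 1.41. Now I tip the jar.

```bash
python3 - <<'E'
from h import *
def st(n): s=ctrl.observe(); print(n,round(s["t"],2),s["tool_pos"].round(4),np.round(s["wrist_force"],1),round(s["finger_gap"],4))
ctrl.servo_line([.42,-.2,.25],.15); ctrl.servo_line([.42,-.2,.178],.12); st("low")
for x in(.45,.462,.472,.48): ctrl.servo_line([x,-.199,.178],.06); st(x)
ctrl.servo_line([.475,-.2,.26],.25); ctrl.servo_line([.42,-.2,.28],.2); st("up")
ctrl.dwell(2.5)
a=optics.read_camera("top");b=optics.read_camera("side"); print(ctrl.observe()["t"])
A=cv2.resize(a["image"][140:260,355:455,::-1],None,fx=4,fy=4);B=cv2.resize(b["image"][120:240,295:395,::-1],None,fx=4,fy=4)
cv2.imwrite("pics/c4.png",np.hstack([A,B]))
E
```

```text
low 12.88 [ 0.4203 -0.2001  0.1786] [ 0.  -0.2  0.2] 0.0006
0.45 13.53 [ 0.45   -0.199   0.1778] [-0.4 -0.3  0.3] 0.0005
0.462 13.88 [ 0.4624 -0.1989  0.1779] [-0.   0.3  0.1] 0.0001
0.472 14.19 [ 0.4724 -0.1989  0.1779] [-0.   0.4 -0.5] 0.0004
0.48 14.47 [ 0.4803 -0.1989  0.1779] [ 0.4 -0.5  0.4] 0.0009
up 15.39 [ 0.4195 -0.1999  0.2794] [-1.1  0.2 -0.1] 0.0005
17.9917
```

View pics/c4.png

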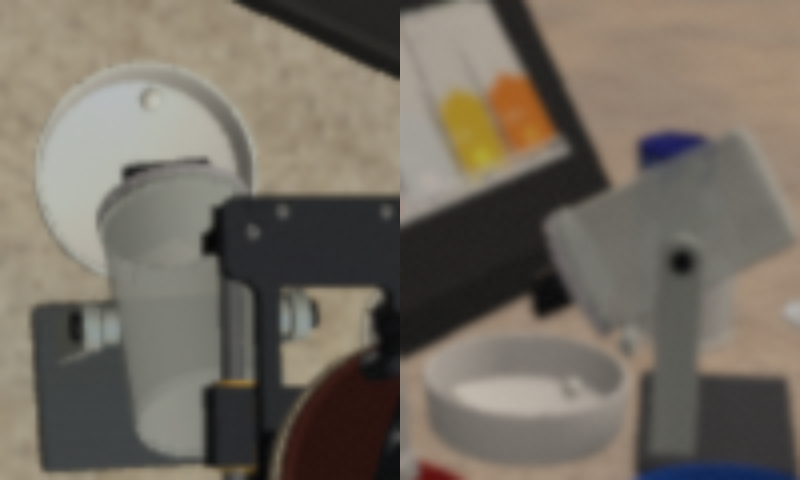

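The jar is tipped, and at least one mint shows in the dish, at top (392,164) and side (338,216). I'll move the arm clear and check whether those are the same mint or two.

```bash
python3 - <<'E'
from h import *
ctrl.movej([-.35,-.1,0.0,1.71,0,1.53,-.7]); print(ctrl.observe()["t"])
a=optics.read_camera("top");b=optics.read_camera("side")
p=ray(a,392.5,164.2,.012); print(p,"->side",proj(b,p))
q=ray(b,295+172/4,120+385/4,.012); print(q,"->top",proj(a,q))
A=cv2.resize(a["image"][140:240,355:455,::-1],None,fx=4,fy=4,interpolation=cv2.INTER_CUBIC);B=cv2.resize(b["image"][175:245,295:365,::-1],(400,400),interpolation=cv2.INTER_CUBIC)
cv2.imwrite("pics/c5.png",np.hstack([A,B]))
E
```

```text
19.2083
[ 0.61844162 -0.19456009  0.012     ] ->side [307.69384524 219.08724003]
[ 0.55126522 -0.2247754   0.012     ] ->top [406.40454345 195.54972867]
```

View pics/c5.png

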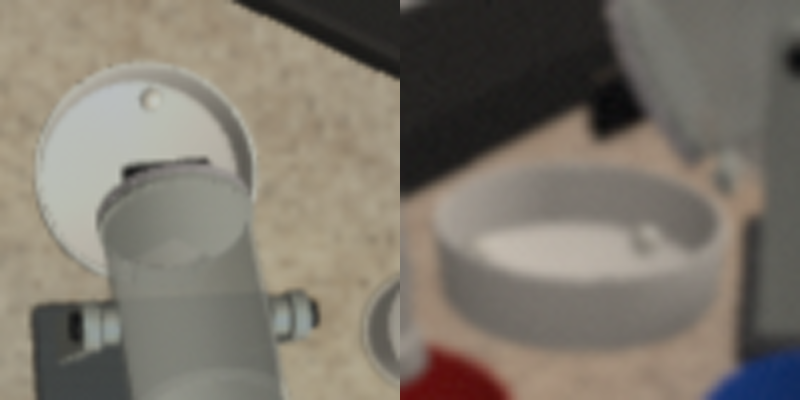

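The two sightings are different mints. The top-view mint at (392,164) lies at (0.618, -0.195) and would be hidden from the side camera. The side-view mint at (338,216) lies at (0.551, -0.225), under the jar in the top view. Both are within 45 mm of the dish centre and haven't moved since the last picture, the jar is over, and the arm is clear.

```bash
python3 -c "
from plant import ctrl
print(ctrl.finish_job())"
```

```text
the job is handed in; nothing more can be done
None
```

I turned the dial's largest opening over the lip, tipped the jar right over, and handed the job in at about 19 s, with both mints seen lying in the white dish and the arm clear.

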